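# Index the carrier board in its notched rails and lock it with the turn-button

### The job

With the fingertips, push the carrier board along its rails, away from you, until it drops into the locating notches and lies down flat on the rails; then push the turn-button round by its pin until the bar lies right across the board and keeps it down. Push only: do not lift the board, and leave the small things standing beside the frame where they are.

Things in the scene. Friction and masses are not known exactly. Their poses are not given: they have to be found in the camera images.
- rail_frame: Fixed aluminium frame. Origin on the bench below the seated board's centre; x along the rails, the way to push (away from the robot), y left, z up. Base x -115 to +70, y +-52 mm. Two black rails, top 20 mm above the bench; straight 16 mm notches at x 30..46 (inner lanes) and -46..-30 (outer). Side guides 33 mm high. End stops at x 62: a board pushed so fast that it jumps the notches goes 12 mm on.
- carrier_board: Loose plywood board, 0.25 to 0.55 kg, 100 (along rails) x 90 x 12 mm, dark knob block fixed on its right half. Origin: centre of the slab's underside; axes as the frame's. On its 6 mm feet it slides (1 to 5 N) with the underside 26 mm above the bench, 30 to 55 mm short of the notches. Dropped in: underside 20, top 32 mm, origin over the frame's (+-2 mm); the feet stop at the notch walls.
- upstand (a point): Middle of the near face (the one to push, facing the frame's -x) of the upright plywood plate at the board's near end: 64 mm wide, 6 mm thick, rising 30 mm above the slab's top. The point lies 15 mm above the slab's top and 50 mm behind the board's origin; the face is flush with the slab's near end. Between the rails (50 mm clear) only the 8 mm thick base plate lies below.
- turn_button (a joint): Angle of the steel bar (60 x 14 x 8 mm, 35 to 43 mm above the bench, reaching 48 mm from its pivot left of the rails). Start 0 to 0.25: open, pointing to frame -x. Turns anticlockwise from above: the free end goes to -y, then +x; 1.571, its stop: square across the seated board, 3 mm above it. A board not dropped blocks it. Friction (1 N at the pin) holds it where left.
- pivot (a point): The turn-button's pivot, fixed on the rail frame at frame x = +10, y = +66 mm, 35 mm above the bench.
- button_pin (a point): Upright black pin, 10 mm diameter, on the turn-button's bar 40 mm from the pivot: the point lies on its axis 63 mm above the bench; the pin stands from 43 to 73 mm above the bench. It moves on a 40 mm circle about the pivot.
- thread_lock: Bystander: small bottle with conical cap, 27 mm diameter, 82 mm tall, beyond the far end of the frame; origin at the centre of its underside. To be left alone.
- knob_red_7: Bystander: loose printed knob block, 29 x 48 x 24 mm, to the right of the frame; origin at the centre of its underside. To be left alone.
- stop_block_0: Bystander: loose black stop block, 22 x 76 x 20 mm, to the right of the frame; origin at the centre of its underside. To be left alone.
There are look-alikes about, which are no part of the job. There is more than one size of the rail_frame; the job needs the larger.

How it is judged (in metres and radians):
On the way, in this order (a step that is already met when the one before it is completed fails the run):
1. the board has dropped into its notches (z of carrier_board in the frame of rail_frame below 0.0222 m and x of carrier_board in the frame of rail_frame between -0.005 and 0.005 m and y of carrier_board in the frame of rail_frame between -0.005 and 0.005 m and angle between carrier_board's own z axis and vertical below 0.035 rad and value of joint turn_button below 0.6 rad), for 0.2 s.
2. the turn-button lies across the seated board (z of carrier_board in the frame of rail_frame below 0.0222 m and x of carrier_board in the frame of rail_frame between -0.005 and 0.005 m and y of carrier_board in the frame of rail_frame between -0.005 and 0.005 m and angle between carrier_board's own z axis and vertical below 0.035 rad and value of joint turn_button above 1.35 rad), for 0.2 s.
At the end, for the whole second after the job is handed in: The board lies dropped in its notches, flat on the rails (underside within 2.2 mm of the rails, within 5 mm of its seat along and across, tilt under 2 degrees) and at rest; the turn-button lies across it (angle above 1.35 rad of 1.57); the bystanders are within 15 mm of where they stood (all of step 2 and linear speed of carrier_board below 0.01 m/s and distance of each of thread_lock, knob_red_7, stop_block_0 from where it was at the start of the episode below 0.015 m); the robot touches nothing.
It fails at once if the board is lifted or carried (more than 12 mm above its sliding height) (z of carrier_board in the frame of rail_frame above 0.038 m).
It fails at once if the board is tipped (more than 17 degrees) (angle between carrier_board's own z axis and vertical above 0.3 rad).
It fails at once if a bystander is pushed away or lifted (distance of any of thread_lock, knob_red_7, stop_block_0 from where it was at the start of the episode above 0.02 m).
It also fails if it takes over 40 s, if anything falls off the work surface, if the arm or the gripper's body presses on something with over 40 N, if the wrist force passes 120 N, or if a joint passes its speed limit or range.

### The arm

A 7-joint arm with a two-finger parallel gripper is mounted at the origin on a cart in front of the work surface, level with it; the furniture and walls round the work are solid. World frame = base frame: x ahead of the robot, y to its left, z up, the work surface at z = 0. Lengths are in mm, angles in rad, forces in N, time in s.
With the tool pointing down it reaches from about 400 to 875 mm from the base axis. Payload 4.4 kg.
Tool frame: the origin (TCP) lies where the fingers leave the gripper's body, on its centre line; the fingertips stand 73 mm ahead of it and the grasp point (between the pads) lies 54 mm ahead of it; z points along the fingers, y is the line along which they close (so a half turn about z gives the same grasp; the last joint's range is limited). The gripper opens to 85 mm and grips with 20 to 120 N. Pads are 22 mm wide; open, the fingers measure 114 mm over their backs; the gripper's body (76 mm by 85 mm) begins 54 mm behind the grasp point. The pads swing forward as they close: fully open they stand 13 mm farther back than shut.
Start: joints at [-1.391, 0.628, 0.038, 1.517, -0.027, 0.996, -0.02], TCP at [158.143, 630.482, 303.913] pointing down, gripper open.
Joint ranges: [-3.06, 3.06], [-0.37, 2.12], [-1.25, 1.32], [0.18, 2.47], [-1.1, 4.24], [0.23, 1.98], [-2.94, 2.94]. Speed limits (rad/s): [2.57, 2.57, 3.14, 3.14, 3.14, 3.14, 3.14].

### API

Orientations are given as [roll, pitch, yaw] about the fixed x, y, z axes, in that order (R = Rz(yaw) Ry(pitch) Rx(roll)).
In Python, from cell import ctrl gives the robot as it stands.
- The arm moves only by the tool send_rows, never from a script. Its argument "rows" is a list that holds one entry, the list of rows, each a list of 6 numbers: the shift along the tool's x, y, z in cm, then the turn, a rotation vector about the tool's x, y, z in rad. In form: [[[tx, ty, tz, wx, wy, wz], ...]]. A call has 1 to 10 rows; each row is the pose to reach, as a shift and turn from the pose commanded when the call began, along the tool's axes at that moment; what a row does not reach only later rows make up. A row lasts 1/10 s, in which the tool goes at most 50 mm and 8.59 degrees, less where a joint would pass 70% of its speed; a pose out of reach is approached as far as the arm can. A call with a gripper value outside its range is refused whole. "grip" is the closure in counts, from 0 (fully open) to 255 (shut), set as the call begins (left out, the last holds). The fingers move at their own pace and stop on an object; the grip force is fixed at half the most. Time passes only in rows, so rows that repeat a pose let the fingers close. It gives the time, the measured TCP pose, the force, the opening and the grip force at its end, in the units of the state.
- ctrl.read_state(): the state, without advancing time (a new reading comes with each control period).
- ctrl.get_image(name): name is "scene" or "top" or "wrist"; returns a dict with "pixels" (480x640x3 uint8, red, green, blue), "fx", "fy", "cx", "cy" (pixels), "extrinsics" (4x4, takes a point from camera to world coordinates); the wrist camera has in their place "mount" (4x4, takes a point from camera to tool coordinates, whose origin is the TCP and whose axes are the flange's). Camera axes: x right, y up, looking along -z (the intrinsics and any distortion apply to the point x, -y, -z); pixel columns grow to the right and rows downward; lengths in mm; the calibration is good to about 2 mm. A picture is of the moment at which its call begins: read the wrist's pose just before it. There is no depth.
- ctrl.finish_job(): hands the job in; it is judged then, once.
The state is a dict: "clock": time; "qpos": joint angles; "qd": joint speeds; "tau": joint torques, N m; "eef_pos": TCP position; "tool_rot": TCP orientation; "force": force on the tool from outside, world axes, zero at the start; "torque": the same for the moment, N m; "width": finger opening in mm; "gripper_force": force on a finger pad.
Only numpy, scipy, OpenCV 4.12 (cv2) and the standard library are available. Lean on these libraries where they do the work, as an engineer would, in place of code of your own. Each camera call takes 0.05 s, during which the arm holds its last target. There are 200 camera calls.

## Working session

There is one attempt and no reset: what is moved stays moved. The work goes in short steps, Python scripts to look and compute and a tool call to move; the robot and the scene stay as the last step left them, time stands still between calls to the robot, and variables do not carry over. Pictures are saved under pics/ and viewed, at most 12 in all, crops included, and the job is handed in when it is done.

Besides the shell and the picture viewer there is one more tool, called after "Call:" in YAML: its name, and indented under it one key for each argument. send_rows: Moves the arm, as the interface text tells. Its arguments: {"type":"object","properties":{"rows":{"type":"array","items":{"type":"array","items":{"type":"array","items":{"type":"number"}}}},"grip":{"type":"number"}},"required":["rows"]}

```bash
mkdir -p pics; ls
python3 - <<'E'
from cell import ctrl
import cv2
s=ctrl.read_state();print({k:(s[k]) for k in s})
for n in ("scene","top"):
    d=ctrl.get_image(n);cv2.imwrite(f"pics/{n}0.png",d["pixels"][:,:,::-1]);print(n,d["fx"],d["fy"],d["cx"],d["cy"],[k for k in d]);print(d["extrinsics"])
E
```

```text
pics
{'clock': 0.0, 'qpos': array([-1.39082523,  0.6293972 ,  0.03845838,  1.51836987, -0.02699839,
        0.99629815, -0.01998902]), 'qd': array([-1.57225526e-03, -1.04334140e-03,  5.20558472e-05, -1.48401036e-03,
        5.20867976e-04, -3.56470912e-04,  1.14833291e-03]), 'tau': array([-1.59402844e-04, -5.63401330e+01,  1.22625522e+00, -1.93434638e+01,
        1.09899830e-02,  1.08120116e-02, -3.22225937e-06]), 'eef_pos': array([158.00803076, 629.99770619, 302.955566  ]), 'tool_rot': array([-3.13963903e+00,  3.95480420e-05,  2.89582012e+00]), 'force': array([-0.67543332,  0.57520914, -0.06041442]), 'torque': array([-0.05921532,  0.00085396,  0.01290503]), 'gripper_force': 0.0, 'width': 85.56822880334559}
scene 504.5234657035571 504.5234657035571 323.9482516227646 241.27343925853785 ['pixels', 'fx', 'fy', 'cx', 'cy', 'extrinsics']
[[-9.60463764e-01 -1.77122894e-01  2.14794874e-01  6.91817696e+02]
 [ 2.78398807e-01 -6.05883067e-01  7.45251510e-01  7.42500209e+02]
 [-1.86052736e-03  7.75585707e-01  6.31239534e-01  5.97562368e+02]
 [ 0.00000000e+00  0.00000000e+00  0.00000000e+00  1.00000000e+00]]
top 604.4099043350551 604.4099043350551 317.5921555217155 240.6236579046127 ['pixels', 'fx', 'fy', 'cx', 'cy', 'extrinsics']
[[-2.76211356e-02  9.86976647e-01 -1.58474513e-01  3.30106298e+02]
 [-9.99482392e-01 -2.46523870e-02  2.06689919e-02  1.30264736e+02]
 [ 1.64930373e-02  1.58963386e-01  9.87146707e-01  1.00794630e+03]
 [ 0.00000000e+00  0.00000000e+00  0.00000000e+00  1.00000000e+00]]
```

View pics/scene0.png

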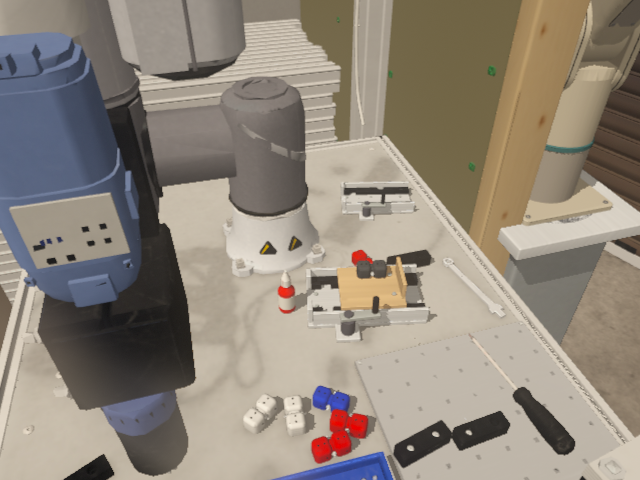

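View pics/top0.png

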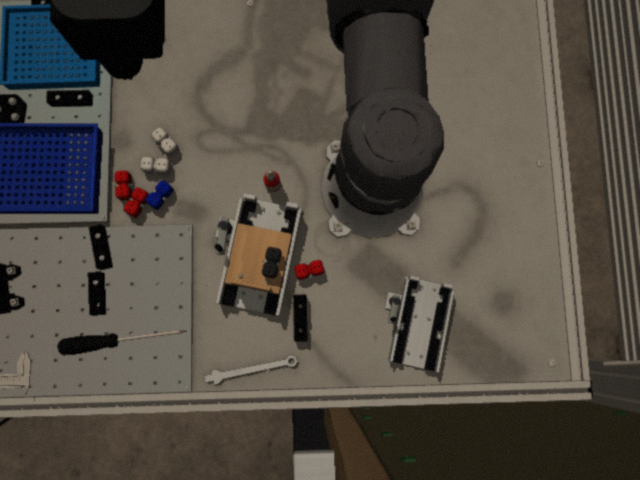

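The larger frame with the plywood board is at top (260,255) and scene (367,295). Its pivot is at top (222,235), the bottle at (272,181), the red knob at (310,269) and the black block at (301,318). The empty, smaller frame at top (422,325) is the look-alike. Next I'll enlarge both views to confirm and measure.

```bash
cat > h.py <<'E'
import numpy as np,cv2
from cell import ctrl
def proj(d,P,E=None):
    E=d["extrinsics"] if E is None else E
    p=np.linalg.inv(E)@np.append(P,1)
    return d["fx"]*p[0]/-p[2]+d["cx"],d["fy"]*-p[1]/-p[2]+d["cy"]
def ray(d,u,v,z,E=None):
    E=d["extrinsics"] if E is None else E
    r=E[:3,:3]@np.array([(u-d["cx"])/d["fx"],-(v-d["cy"])/d["fy"],-1]);o=E[:3,3]
    return o+r*(z-o[2])/r[2]
E
python3 - <<'E'
from h import *
t=cv2.imread("pics/top0.png")[180:330,190:350];s=cv2.imread("pics/scene0.png")[240:350,270:440]
t=cv2.resize(t,None,fx=4,fy=4,interpolation=cv2.INTER_CUBIC);cv2.imwrite("pics/tc.png",t)
cv2.imwrite("pics/sc.png",cv2.resize(s,None,fx=4.5,fy=4.5,interpolation=cv2.INTER_CUBIC))
d=ctrl.get_image("top");e=ctrl.get_image("scene")
for P in ([0,0,0],[158,630,303],[500,0,0]): print(proj(d,P),proj(e,P))
print(ray(d,260,255,25))
E
```

```text
(np.float64(396.03312651131955), np.float64(549.3098819384204)) (np.float64(538.4765191524939), np.float64(190.34006508650515))
(np.float64(-147.31908884775976), np.float64(510.7886339791089)) (np.float64(956.4249011733458), np.float64(327.5542090290611))
(np.float64(381.82017517155924), np.float64(234.3319066941556)) (np.float64(312.8555801465228), np.float64(230.69095606194975))
[466.41203113 204.69600208  25.        ]
```

View pics/tc.png

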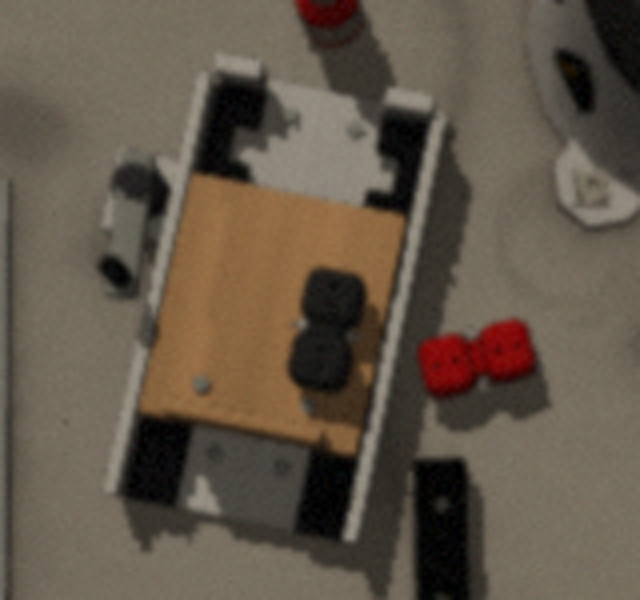

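View pics/sc.png

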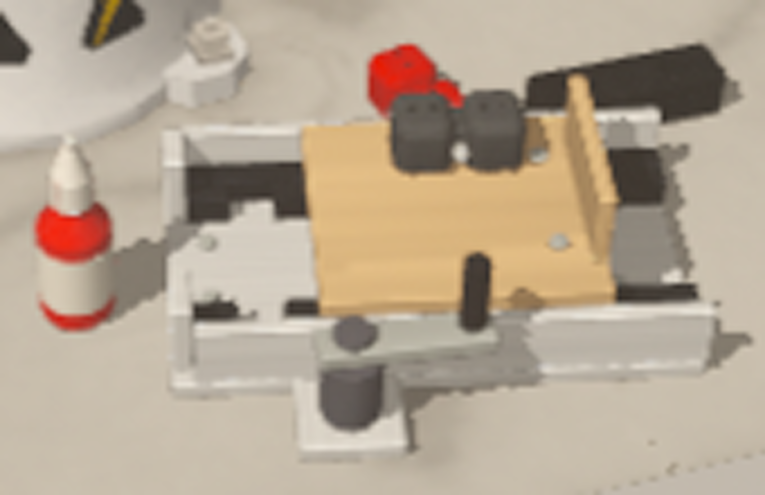

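Run:
```python
from h import *
d=ctrl.get_image("top");e=ctrl.get_image("scene")
def T(x,y,z): return ray(d,x/4+190,y/4+180,z)
def S(x,y,z): return ray(e,x/4.5+270,y/4.5+240,z)
G=[T(113,488,33),T(350,538,33),T(440,115,33),T(207,75,33)]
print(np.round(G,1)); print([np.linalg.norm(G[i]-G[(i+1)%4]) for i in range(4)])
a=(G[3]-G[0]+G[2]-G[1])[:2];print("yaw",np.arctan2(a[1],a[0]))
G2=[S(715,312,33),S(658,112,33),S(165,130,33),S(170,325,33)]
print("scene",np.round(G2,1));a=(G2[3]-G2[0]+G2[2]-G2[1])[:2];print("yaw",np.arctan2(a[1],a[0]))
B=[T(190,175,38),T(407,212,38),T(140,413,38)]
print("board",np.round(B,1),np.linalg.norm(B[0]-B[1]),np.linalg.norm(B[0]-B[2]))
B=[S(303,128,38),S(322,303,38),S(612,297,38)]
print("board",np.round(B,1),np.linalg.norm(B[0]-B[1]),np.linalg.norm(B[1]-B[2]))
print("pin",T(115,270,73),S(478,260,73)); print("pin base",S(472,325,43)); print("piv",T(140,180,48),S(355,330,48))
print("bottle",S(75,315,0),"obst base",T(530,100,0),"knob",T(478,370,24),"blk",T(442,520,20))
```

```text
[[391.  271.9  33. ]
 [368.5 177.3  33. ]
 [540.5 137.4  33. ]
 [559.7 233.   33. ]]
[np.float64(97.17197640198988), np.float64(176.60115064088407), np.float64(97.50487468701861), np.float64(173.1283731399872)]
yaw -0.2274941792555141
scene [[392.2 278.1  33. ]
 [368.8 179.6  33. ]
 [547.5 137.7  33. ]
 [570.5 232.3  33. ]]
yaw -0.24079948017996763
board [[516.9 239.7  38. ]
 [499.4 151.7  38. ]
 [420.3 260.3  38. ]] 89.71758546296127 98.76837858538451
board [[500.  156.2  38. ]
 [519.9 241.5  38. ]
 [425.2 266.2  38. ]] 87.57835196095989 97.87124415709943
pin [473.19072835 265.14576727  73.        ] [476.76799189 268.87117235  73.        ]
pin base [476.98374119 269.2353636   43.        ]
piv [513.43260612 258.64737745  48.        ] [516.32628074 264.88484645  48.        ]
bottle [594.73686223 188.30042934   0.        ] obst base [553.23666013  99.08964289   0.        ] knob [435.63181269 124.34847391  24.        ] blk [375.25456542 140.50421547  20.        ]
```

Identified and confirmed in both crops. The frame sits at about (490,200) with yaw -0.234, and the board is about 31 mm short of its notches. The upstand face is near (412,220), the pin near (475,267) and the pivot near (515,262). The tool's -x axis already points along frame +x, so no rotation is needed.

Call:
send_rows:
  rows:
    - [[-3, -3.3, 0.5, 0, 0, 0], [-6, -6.6, 1, 0, 0, 0], [-9, -10, 2, 0, 0, 0], [-12, -13.3, 3, 0, 0, 0], [-15, -16.6, 4, 0, 0, 0], [-18.5, -20, 5, 0, 0, 0], [-22, -23.5, 6, 0, 0, 0], [-25, -27, 7, 0, 0, 0], [-28, -30.5, 8, 0, 0, 0], [-31, -33.5, 9, 0, 0, 0.01]]
  grip: 255

```text
clock: 1.3
eef_pos: [377.8, 228.1, 213.7]
tool_rot: [-3.141, 0.0, 2.885]
force: [0.2, 0.4, 0.1]
width: -0.2
gripper_force: 0.0
```

Call:
send_rows:
  rows:
    - [[0, 0, 0, 0, 0, 0], [0, 0, 0, 0, 0, 0], [0, 0, 0, 0, 0, 0]]

```text
clock: 1.6
eef_pos: [377.0, 231.4, 214.1]
tool_rot: [3.14, -0.0, 2.887]
force: [0.5, -0.4, 0.5]
width: -0.1
gripper_force: 0.0
```

Run:
```python
from h import *
from scipy.spatial.transform import Rotation as R
s=ctrl.read_state();print(s["clock"],s["eef_pos"],s["tool_rot"],s["width"],s["force"],s["qpos"])
d=ctrl.get_image("wrist");cv2.imwrite("pics/w1.png",d["pixels"][:,:,::-1])
T=np.eye(4);T[:3,:3]=R.from_euler("xyz",s["tool_rot"]).as_matrix();T[:3,3]=s["eef_pos"]
np.save("E1.npy",T@d["mount"]);print(d["fx"],d["cx"],d["cy"],(T@d["mount"]).round(2))
for P in ([412,220,53],[475,267,63],[515,262,48]):print(proj(d,P,T@d["mount"]))
```

```text
1.6 [377.0350559  231.35785434 214.13972235] [ 3.14044795e+00 -2.71601811e-05  2.88746965e+00] -0.11603985845620055 [ 0.51332475 -0.43972885  0.45454823] [-0.61787716  0.49005049  0.00631407  2.16681729 -0.00802577  0.48389171
  0.71146864]
387.32326002332036 321.9662842251518 242.7668892157761 [[ 2.5000e-01 -9.2000e-01 -2.9000e-01  3.0276e+02]
 [ 9.7000e-01  2.4000e-01  8.0000e-02  2.5085e+02]
 [-0.0000e+00 -3.0000e-01  9.5000e-01  2.8321e+02]
 [ 0.0000e+00  0.0000e+00  0.0000e+00  1.0000e+00]]
(np.float64(318.142185314302), np.float64(302.1614473558837))
(np.float64(409.85291385453), np.float64(375.6713982918309))
(np.float64(408.75879350570455), np.float64(409.0229798058641))
```

View pics/w1.png

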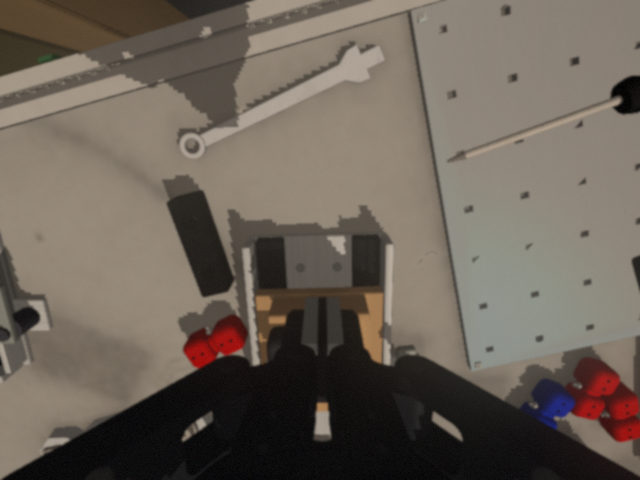

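The wrist view shows the upstand edge at row 290, columns 255–385, centred on column 318 as predicted. The closed fingers are on that line, so I'll go down behind it.

Call:
send_rows:
  rows:
    - [[0, -0.3, 2.5, 0, 0, -0.02], [0, -0.3, 5, 0, 0, -0.02], [0, -0.3, 7.5, 0, 0, -0.02], [0, -0.3, 9.5, 0, 0, -0.02], [0, -0.3, 10.8, 0, 0, -0.02], [0, -0.3, 11, 0, 0, -0.02], [0, -0.3, 11, 0, 0, -0.02]]

```text
clock: 2.35
eef_pos: [375.9, 228.9, 103.5]
tool_rot: [3.141, -0.001, 2.909]
force: [-0.2, -0.5, 0.4]
width: -0.1
gripper_force: 0.0
```

Call:
send_rows:
  rows:
    - [[-0.4, 0, 0, 0, 0, 0], [-0.8, 0, 0, 0, 0, 0], [-1.2, 0, 0, 0, 0, 0], [-1.5, 0, 0, 0, 0, 0], [-1.8, 0, 0, 0, 0, 0], [-2.1, 0, 0, 0, 0, 0], [-2.4, 0, 0, 0, 0, 0], [-2.7, 0, 0, 0, 0, 0]]

```text
clock: 3.15
eef_pos: [402.8, 220.8, 103.9]
tool_rot: [-3.141, -0.0, 2.906]
force: [-3.0, 0.5, 2.1]
width: 0.4
gripper_force: 1.6
```

Call:
send_rows:
  rows:
    - [[-0.25, 0, 0, 0, 0, 0], [-0.5, 0, 0, 0, 0, 0], [-0.75, 0, 0, 0, 0, 0], [-1.0, 0, 0, 0, 0, 0], [-1.25, 0, 0, 0, 0, 0], [-1.5, 0, 0, 0, 0, 0], [-1.7, 0, 0, 0, 0, 0], [-1.9, 0, 0, 0, 0, 0], [-2.1, 0, 0, 0, 0, 0]]

```text
clock: 4.05
eef_pos: [423.3, 215.9, 103.9]
tool_rot: [-3.141, -0.0, 2.906]
force: [-2.6, 0.4, 1.4]
width: 0.1
gripper_force: 1.5
```

Call:
send_rows:
  rows:
    - [[-0.1, 0, 0, 0, 0, 0], [-0.2, 0, 0, 0, 0, 0], [-0.3, 0, 0, 0, 0, 0], [-0.4, 0, 0, 0, 0, 0], [-0.5, 0, 0, 0, 0, 0]]

```text
clock: 4.55
eef_pos: [428.2, 214.8, 103.9]
tool_rot: [-3.142, -0.0, 2.906]
force: [-1.9, 0.5, 1.8]
width: 0.1
gripper_force: 1.2
```

Run:
```python
from h import *
d=ctrl.get_image("top");t=d["pixels"][180:330,190:350,::-1]
e=ctrl.get_image("scene");s=e["pixels"][240:350,270:440,::-1]
t=cv2.resize(t,(427,400),interpolation=cv2.INTER_CUBIC);s=cv2.resize(s,(618,400),interpolation=cv2.INTER_CUBIC)
cv2.imwrite("pics/m2.png",cv2.resize(np.hstack([t,s]),(800,306)))
```

Call:
send_rows:
  rows:
    - [[-0.1, 0, 0, 0, 0, 0], [-0.2, 0, 0, 0, 0, 0], [-0.2, 0, 0, 0, 0, 0]]

```text
clock: 4.95
eef_pos: [430.8, 214.2, 103.9]
tool_rot: [3.141, 0.001, 2.905]
force: [0.5, 0.1, -0.4]
width: 0.2
gripper_force: 0.0
```

Call:
send_rows:
  rows:
    - [[-0.1, 0, 0, 0, 0, 0], [-0.2, 0, 0, 0, 0, 0], [-0.2, 0, 0, 0, 0, 0]]

```text
clock: 5.25
eef_pos: [431.8, 214.0, 104.0]
tool_rot: [3.141, -0.0, 2.906]
force: [-3.1, -0.1, 1.3]
width: -0.3
gripper_force: 1.3
```

Run:
```python
from h import *
d=ctrl.get_image("top");t=d["pixels"][180:330,190:350,::-1]
e=ctrl.get_image("scene");s=e["pixels"][240:350,270:440,::-1]
t=cv2.resize(t,(427,400),interpolation=cv2.INTER_CUBIC);s=cv2.resize(s,(618,400),interpolation=cv2.INTER_CUBIC)
cv2.imwrite("pics/m2.png",cv2.resize(np.hstack([t,s]),(800,306)))
```

```text
(no output)
```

View pics/m2.png

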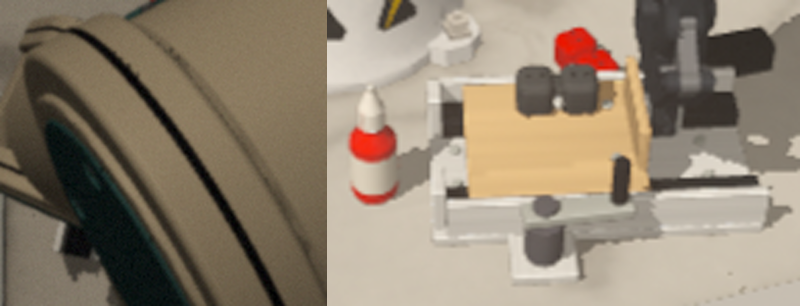

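The scene view shows the fingers on the upstand (pixels 640,100) and the board close to its seat. I'll overlay the predicted seated and unseated outlines to tell whether it has dropped.

Run:
```python
from h import *
e=ctrl.get_image("scene");k=5
s=cv2.resize(np.ascontiguousarray(e["pixels"][245:345,290:440,::-1]),None,fx=k,fy=k,interpolation=cv2.INTER_CUBIC)
c,n=np.cos(-.236),np.sin(-.236);O=np.array([492,201])
def W(x,y,z): return np.array([*(O+[c*x-n*y,n*x+c*y]),z])
def draw(pts,col):
    p=np.array([[(u-290+.5)*k,(v-245+.5)*k] for u,v in (proj(e,W(*q)) for q in pts)])
    cv2.polylines(s,[p.astype(int)],False,col,1)
draw([(-115,52,33),(70,52,33),(70,-52,33),(-115,-52,33)],(255,0,0))
for z,col in ((32,(0,200,0)),(38,(0,0,255))):
    draw([(-50,-45,z),(50,-45,z),(50,45,z),(-50,45,z)],col)
    draw([(-50,-32,z),(-50,-32,z+30),(-50,32,z+30),(-50,32,z)],col)
cv2.imwrite("pics/o3.png",s)
```

```text
(no output)
```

View pics/o3.png

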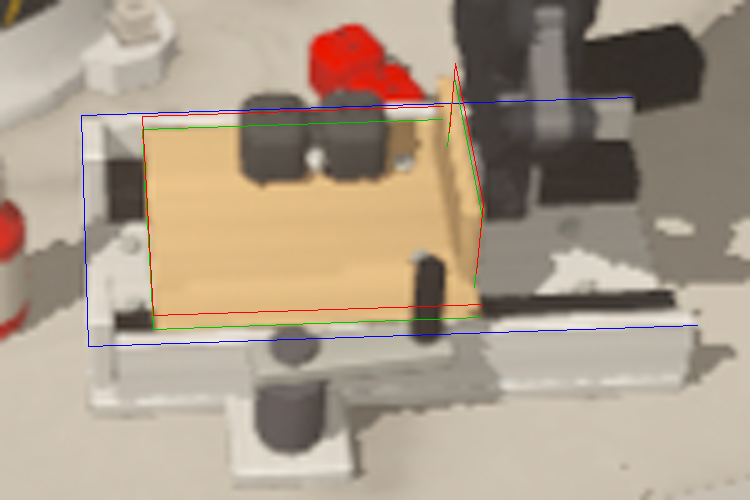

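The slab edges follow the green (dropped) outline at (155,328), and the far guide now shows above the board. I'll confirm with a gentle push against the notch walls.

Call:
send_rows:
  rows:
    - [[-0.1, 0, 0, 0, 0, 0], [-0.15, 0, 0, 0, 0, 0], [-0.15, 0, 0, 0, 0, 0]]

```text
clock: 5.7
eef_pos: [433.5, 213.5, 103.9]
tool_rot: [3.142, 0.0, 2.906]
force: [-2.7, 1.0, 2.1]
width: -0.2
gripper_force: 1.5
```

Call:
send_rows:
  rows:
    - [[-0.1, 0, 0, 0, 0, 0], [-0.15, 0, 0, 0, 0, 0], [-0.15, 0, 0, 0, 0, 0]]

```text
clock: 6.0
eef_pos: [434.4, 213.2, 103.9]
tool_rot: [-3.141, -0.001, 2.906]
force: [-5.1, 1.3, 3.6]
width: -0.2
gripper_force: 2.5
```

Call:
send_rows:
  rows:
    - [[-0.1, 0, 0, 0, 0, 0], [-0.1, 0, 0, 0, 0, 0], [-0.1, 0, 0, 0, 0, 0]]

```text
clock: 6.3
eef_pos: [434.6, 213.2, 103.9]
tool_rot: [-3.141, -0.002, 2.907]
force: [-6.4, 2.4, 5.1]
width: -0.1
gripper_force: 3.6
```

Force rises while position stalls, so the feet are at the notch walls and the board is seated. I'll back off, rise, and go over to the left of the pin.

Call:
send_rows:
  rows:
    - [[1, 0, 0, 0, 0, 0], [3, 0, 0, 0, 0, 0], [4, 0, -2, 0, 0, 0], [4, 1, -5, 0, 0, 0], [4, 3, -8, 0, 0, 0], [3, 5, -8, 0, 0, 0], [1, 7, -8, 0, 0, 0], [-1, 9, -8, 0, 0, 0], [-2.7, 9.6, -8, 0, 0, 0], [-2.7, 9.6, -8, 0, 0, 0]]

```text
clock: 7.3
eef_pos: [487.6, 299.8, 183.7]
tool_rot: [3.14, 0.003, 2.902]
force: [0.1, 0.1, -0.2]
width: -0.2
gripper_force: 0.0
```

Call:
send_rows:
  rows:
    - [[0, 0, 0, 0, 0, 0], [0, 0, 0, 0, 0, 0]]

```text
clock: 7.5
eef_pos: [483.4, 299.5, 183.7]
tool_rot: [-3.14, -0.001, 2.906]
force: [0.2, -0.2, -1.2]
width: 0.1
gripper_force: 0.0
```

Run:
```python
from h import *
from scipy.spatial.transform import Rotation as R
s=ctrl.read_state();print(s["eef_pos"],s["tool_rot"])
d=ctrl.get_image("wrist");T=np.eye(4);T[:3,:3]=R.from_euler("xyz",s["tool_rot"]).as_matrix();T[:3,3]=s["eef_pos"]
e=ctrl.get_image("scene")
np.save("E4.npy",T@d["mount"]);print("pin in wrist",proj(d,[475.5,267.5,73],T@d["mount"]))
a=d["pixels"][:,:,::-1];k=4
b=cv2.resize(np.ascontiguousarray(e["pixels"][255:355,300:400,::-1]),(400,400),interpolation=cv2.INTER_CUBIC)
cv2.imwrite("pics/m4.png",np.hstack([cv2.resize(a,(400,300)),b[:300]]) if 0 else np.hstack([cv2.copyMakeBorder(cv2.resize(a,(400,300)),0,100,0,0,0),b]))
```

```text
[483.42682765 299.4827175  183.69646971] [-3.14036193e+00 -6.60442403e-04  2.90615581e+00]
pin in wrist (np.float64(256.37285121247885), np.float64(280.32913505805385))
```

View pics/m4.png

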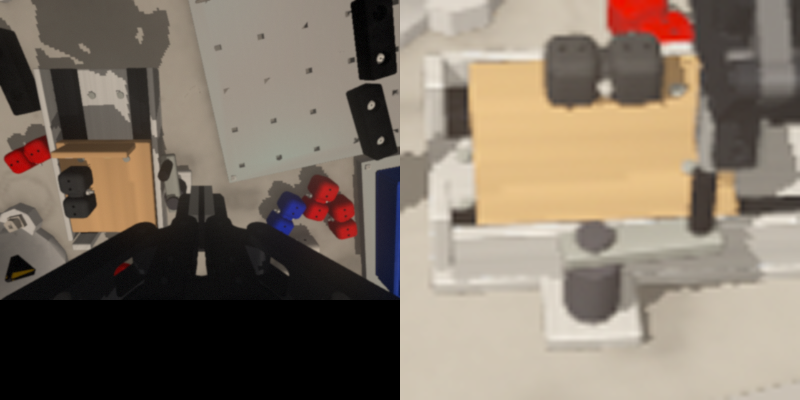

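The wrist view shows the pin at (165,172)×1.6, close to the prediction, with the fingers to its left. The board is still down. I'll go down beside the pin and work out the arc about the pivot.

Call:
send_rows:
  rows:
    - [[0.1, 0, 2, 0, 0, 0], [0.1, 0, 4, 0, 0, 0], [0.1, 0, 5.5, 0, 0, 0], [0.1, 0, 5.5, 0, 0, 0], [0.1, -0.4, 5.5, 0, 0, 0], [0.1, -0.9, 5.5, 0, 0, 0], [0.1, -0.9, 5.5, 0, 0, 0]]

```text
clock: 8.3
eef_pos: [481.7, 290.5, 129.6]
tool_rot: [-3.141, 0.001, 2.905]
force: [-0.2, -0.2, -0.2]
width: 0.0
gripper_force: 0.0
```

Run:
```python
import numpy as np
c=np.array([-41,19.6])
def r(a):return np.array([[np.cos(a),-np.sin(a)],[np.sin(a),np.cos(a)]])
for a,b in ((0,.8),(.8,1.6)):
    for p in np.arange(.1,.85,.1):
        q=r(-a)@(r(a+p)@c-r(a)@c); print(a,round(p,2),(np.array([-q[0],q[1]])/10).round(2))
```

```text
0 0.1 [ 0.18 -0.42]
0 0.2 [ 0.31 -0.85]
0 0.3 [ 0.4 -1.3]
0 0.4 [ 0.44 -1.75]
0 0.5 [ 0.44 -2.21]
0 0.6 [ 0.39 -2.66]
0 0.7 [ 0.3 -3.1]
0 0.8 [ 0.16 -3.54]
0.8 0.1 [ 0.18 -0.42]
0.8 0.2 [ 0.31 -0.85]
0.8 0.3 [ 0.4 -1.3]
0.8 0.4 [ 0.44 -1.75]
0.8 0.5 [ 0.44 -2.21]
0.8 0.6 [ 0.39 -2.66]
0.8 0.7 [ 0.3 -3.1]
0.8 0.8 [ 0.16 -3.54]
```

Call:
send_rows:
  rows:
    - [[0.18, -0.42, 0, 0, 0, -0.1], [0.31, -0.85, 0, 0, 0, -0.2], [0.4, -1.3, 0, 0, 0, -0.3], [0.44, -1.75, 0, 0, 0, -0.4], [0.44, -2.21, 0, 0, 0, -0.5], [0.39, -2.66, 0, 0, 0, -0.6], [0.3, -3.1, 0, 0, 0, -0.7], [0.16, -3.54, 0, 0, 0, -0.8], [0.16, -3.54, 0, 0, 0, -0.8]]

```text
clock: 9.2
eef_pos: [472.1, 256.8, 129.4]
tool_rot: [-3.142, 0.001, -2.578]
force: [0.7, -0.2, -0.4]
width: 0.1
gripper_force: 0.0
```

Run:
```python
from h import *
e=ctrl.get_image("scene")
cv2.imwrite("pics/s5.png",cv2.resize(np.ascontiguousarray(e["pixels"][235:355,280:440,::-1]),None,fx=4,fy=4,interpolation=cv2.INTER_CUBIC))
```

```text
(no output)
```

View pics/s5.png

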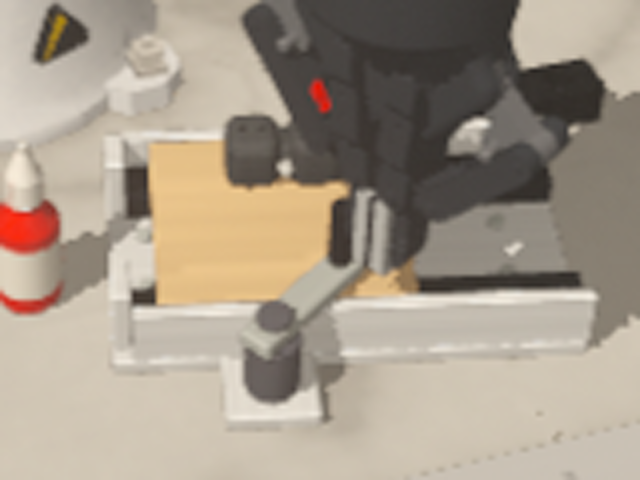

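The bar at (310,295) has turned about halfway. The pin at (342,230) is in contact with the finger, and the bar is free over the seated board, so I'll carry on.

Call:
send_rows:
  rows:
    - [[0.18, -0.42, 0, 0, 0, -0.1], [0.31, -0.85, 0, 0, 0, -0.2], [0.4, -1.3, 0, 0, 0, -0.3], [0.44, -1.75, 0, 0, 0, -0.4], [0.44, -2.21, 0, 0, 0, -0.5], [0.39, -2.66, 0, 0, 0, -0.6], [0.35, -2.88, 0, 0, 0, -0.65], [0.35, -2.88, 0, 0, 0, -0.65]]

```text
clock: 10.05
eef_pos: [484.3, 231.1, 129.0]
tool_rot: [-3.142, 0.0, -1.93]
force: [-1.4, -0.2, 0.4]
width: -0.1
gripper_force: 0.0
```

Run:
```python
from h import *
e=ctrl.get_image("scene")
cv2.imwrite("pics/s6.png",cv2.resize(np.ascontiguousarray(e["pixels"][235:355,280:440,::-1]),None,fx=4,fy=4,interpolation=cv2.INTER_CUBIC))
```

```text
(no output)
```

View pics/s6.png

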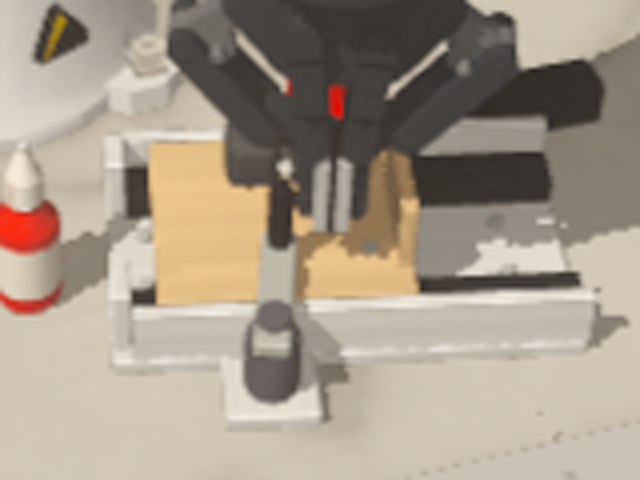

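The bar at (278,275) is nearly square across. I'll push gently on to its stop.

Call:
send_rows:
  rows:
    - [[0, -0.15, 0, 0, 0, -0.03], [0, -0.3, 0, 0, 0, -0.06], [0, -0.4, 0, 0, 0, -0.1], [0, -0.4, 0, 0, 0, -0.1]]

```text
clock: 10.5
eef_pos: [487.9, 229.7, 128.8]
tool_rot: [3.141, -0.0, -1.827]
force: [0.1, -0.7, 1.0]
width: 0.3
gripper_force: 0.2
```

Call:
send_rows:
  rows:
    - [[0, -0.1, 0, 0, 0, 0], [0, -0.2, 0, 0, 0, 0], [0, -0.3, 0, 0, 0, 0], [0, -0.3, 0, 0, 0, 0]]

```text
clock: 10.9
eef_pos: [490.2, 229.1, 128.8]
tool_rot: [3.141, -0.0, -1.827]
force: [-2.1, -0.1, 0.8]
width: 0.0
gripper_force: 1.2
```

Call:
send_rows:
  rows:
    - [[0, -0.1, 0, 0, 0, 0], [0, -0.2, 0, 0, 0, 0], [0, -0.2, 0, 0, 0, 0]]

```text
clock: 11.2
eef_pos: [490.7, 229.0, 128.7]
tool_rot: [3.138, -0.001, -1.826]
force: [-7.0, 0.8, 2.4]
width: -0.1
gripper_force: 3.4
```

At the stop: 7 N with almost no movement. I'll back off, rise clear and verify.

Call:
send_rows:
  rows:
    - [[0, 0.5, 0, 0, 0, 0], [0, 1, 0, 0, 0, 0], [0, 1, -3, 0, 0, 0], [0, 1, -7, 0, 0, 0], [0, 1, -11, 0, 0, 0], [0, 1, -14, 0, 0, 0], [0, 1, -14, 0, 0, 0]]

```text
clock: 11.9
eef_pos: [484.9, 232.9, 273.2]
tool_rot: [-3.135, 0.006, -1.828]
force: [0.6, 0.9, 0.0]
width: -0.1
gripper_force: 0.0
```

Run:
```python
from h import *
e=ctrl.get_image("scene")
cv2.imwrite("pics/s7.png",cv2.resize(np.ascontiguousarray(e["pixels"][235:355,280:440,::-1]),None,fx=4,fy=4,interpolation=cv2.INTER_CUBIC))
```

```text
(no output)
```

View pics/s7.png

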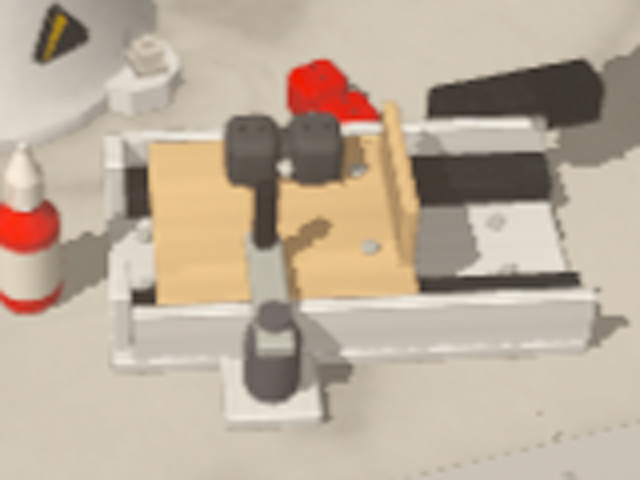

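The bar at (267,275) lies square across the board. The board is seated, the bystanders are where they stood and the arm is clear, so I'll hand in.

```bash
python3 -c "
from cell import ctrl
print(ctrl.finish_job())"
```

```text
the job is handed in; nothing more can be done
None
```

I pushed the board into its notches, turned the button to its stop across the board, and handed the job in at about 12 s. The last picture showed the bystanders in place and the arm clear, but hand-in returned no verdict.

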